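# Unlock the soap loaf mould and park its locking pin

## Robot

A 6-joint arm with a two-finger parallel gripper is mounted at the origin on the work surface. World frame = base frame: x ahead of the robot, y to its left, z up, the work surface at z = 0. Lengths are in mm, angles in rad, forces in N, time in s.
With the tool pointing down it reaches from about 400 to 925 mm from the base axis. Payload 12.5 kg.
Tool frame: the origin (TCP) lies at the very end of the fingers, on their centre line; the grasp point (between the pads) lies manip.tcp_to_grasp behind it (manip.tcp_to_grasp is the distance from the TCP to the grasp point, in mm); z points along the fingers, y is the line along which they close (so a half turn about z gives the same grasp; the last joint's range is limited). The gripper opens to 95 mm and grips with 3 to 60 N. Pads are 20 mm wide; open, the fingers measure 119 mm over their backs; the gripper's body (75 mm by 180 mm) begins 59 mm behind the grasp point.
Start: joints at [-1.323, 0.491, 1.559, -0, 1.092, -0.106], TCP at [216.565, -586.303, 176.861] pointing down, gripper open.
Joint ranges: [-3.1, 3.1], [-0.84, 2.19], [0.05, 2.79], [-1.13, 4.28], [0.06, 2.93], [-2.69, 2.69]. Speed limits (rad/s): [2.22, 2.22, 2.79, 3.14, 3.14, 3.14].

## Interface

Orientations are given as a unit quaternion [w, x, y, z].
In Python, from cell import manip, optics gives the robot as it stands.
- The arm moves only by the shell command python3 -m inch 'ROWS'. ROWS is JSON, a list of rows, each an object of numbers: "hand": the opening in per cent of the stroke, from 0 (shut) to 100 (fully open); "dx", "dy", "dz": the shift along the tool's x, y, z scaled (see below); "twist": the turn about the tool's z scaled (see below). In form: [{"hand": .., "dx": .., "dy": .., "dz": .., "twist": ..}, ...]. A call has 1 to 10 rows; each row is the pose to reach, as a shift and turn from the pose commanded when the call began, along the tool's axes at that moment, turning the shorter way round; what a row does not reach only later rows make up. The controller multiplies each number of a shift by 15 cm and each number of a turn by 180 degrees. A row lasts 1/12 s, in which the tool goes at most 41.7 mm and 7.16 degrees, less where a joint would pass 70% of its speed; a pose out of reach is approached as far as the arm can. A call with a number of a shift or a turn outside -1 to 1 is refused whole. A call with a gripper value outside its range is refused whole. The fingers move at their own pace and stop on an object; the grip force is fixed at half the most. Time passes only in rows, so rows that repeat a pose let the fingers close. It gives the time, the measured TCP pose, the force, the opening and the grip force at its end, in the units of the state.
- manip.observe(): the state, without advancing time (a new reading comes with each control period).
- optics.capture(name): name is "scene" or "side" or "wrist"; returns (picture, depth): 420x560x3 uint8, red, green, blue; 420x560 float32, mm along the optical axis (not along the pixel's ray), 0 where there is no reading.
- optics.get_calibration(name): a dict with "vertical_fov" (degrees; the focal length in pixels is half the picture's height over the tangent of half this angle, whatever the lens; pixels are square), "cx", "cy" (the principal point, pixels), "k1" (the pictures are not rectified: a ray, as slopes to the right and down, at radius r is drawn at 1 + k1 r^2 times it, then the intrinsics apply), "R" (3x3) and "t" (3): a world point X has camera coordinates R X + t. Camera axes: x right, y down, z forward; pixel columns grow to the right and rows downward; lengths in mm; the calibration is good to about 2 mm. A picture is of the moment at which its call begins: read the wrist's pose just before it. get_calibration takes no time and is no camera call; for the wrist camera it gives the pose at the moment of the call.
- manip.hand_in(): hands the job in; it is judged then, once.
The state is a dict: "time": time; "q": joint angles; "joint_vel": joint speeds; "joint_efforts": joint torques, N m; "tcp_pos": TCP position; "orientation": TCP orientation; "ft_force": force on the tool from outside, world axes, zero at the start; "torque": the same for the moment, N m; "opening": finger opening in mm; "finger_force": force on a finger pad.
Only numpy, scipy, OpenCV 4.12 (cv2) and the standard library are available. Lean on these libraries where they do the work, as an engineer would, in place of code of your own. Each camera call takes 0.05 s, during which the arm holds its last target. There are 200 camera calls.

## Task

First clear the two soap offcuts into the open kraft box: the strip that lies across the pin rack and the block in front of the pin's handle. Then draw the red-handled locking pin all the way out of the soap mould and park it in the wooden rack, lying fully down in both notches with its handle down in the handle pocket. Leave the jugs, bottles, saucer and grey soap form standing where they are.

Things in the scene. Friction and masses are not known exactly. Their poses are not given: they have to be found in the camera images.
- mould: Fixed soap loaf mould. Origin on the table under the middle of the bore; z up. Aluminium bore block x -20 to 20, y -35 to 35, z 0 to 84 mm; behind it a wooden trough with pink soap, x -190 to -20, y -45 to 45, 75 mm high. The round bore, 18 mm wide, runs right through along y at z = 50 mm.
- bore_mouth (a point): Centre of the bore's mouth on the handle side (mould y = -35 mm, z = 50 mm). At the start the pin's handle fills mould x -13 to 13, y -89 to -39 mm. Draw the pin straight along the mould's -y, about 120 mm.
- pin: Locking pin, 170 mm long, about 0.15 kg: round steel shank 14 mm thick with a square red handle 26 x 26 mm, 50 mm long. Its x axis runs along the pin from handle to tip; origin on the pin's axis, on the shank. Along x: handle -104 to -54 mm, shank -54 to 66 mm. On the table the handle's flat keeps it from rolling.
- pin_tip (a point): The far end of the pin's shank, on its axis (66 mm from the pin's origin).
- pin_handle (a point): The centre of the pin's red handle (-79 mm along x from the pin's origin).
- rack: Fixed wooden pin rack, origin on the table, z up. Base x -121 to 48, y -30 to 30, 18 mm high. Two uprights, x -48 to -36 and 36 to 48 mm, 60 mm wide, tops at z = 66 mm, each with a notch 20 mm wide, open upwards, floor at z = 40 mm. The parked pin lies along x, tip to +x, its origin over the rack's. Between the uprights the shank is free to grip.
- pocket (a point): Centre of the rack's handle pocket (rack x = -80 mm, z = 47 mm): x -112 to -48, 38 mm wide inside, floor at z = 18 mm, side walls 11 mm thick and end wall up to z = 66 mm, so no fingers fit beside the handle there. The parked pin's handle lies in it, the pin's axis at z = 47 mm.
- scrap_strip: Pink soap offcut 120 (x) x 42 (y) x 30 (z) mm, about 0.14 kg, origin at its centre. It starts across the rack's uprights.
- scrap_block: Yellow soap offcut 85 (x) x 42 (y) x 50 (z) mm, about 0.17 kg, origin at its centre. It starts on the table where the pin's handle must come out.
- scrap_box: Fixed open kraft cardboard box for scraps, 180 (x) x 130 (y) x 45 mm high outside, walls and floor 5 mm. Origin at the centre of its underside.
- jug_a: Steel jug, radius 42 mm, 95 mm high, with a handle at its +y; origin at the centre of its underside. Leave it. It stands on the left or the right, in the place that the kraft box does not take.
- jug_b: Steel jug, radius 40 mm, 90 mm high, handle at its +y; origin at the centre of its underside. Leave it.
- bottle_amber: Amber bottle, radius 17 mm, 80 mm high; origin at the centre of its underside. Leave it.
- bottle_white: White bottle, radius 16 mm, 75 mm high; origin at the centre of its underside. Leave it.
- saucer: Terracotta saucer, radius 45 mm, 16 mm high; origin at the centre of its underside. Leave it.
- soap_form: Grey soap form 85 x 85 x 30 mm; origin at the centre of its underside. Leave it.

How it is judged:
By the outcome, as a careful person would: the job done as asked, in the order asked, and still so for the second after the job is handed in, with the robot touching nothing.
It also fails if it takes over 72 s, if anything falls off the work surface, if the arm or the gripper's body presses on something with over 40 N, if the wrist force passes 120 N, or if a joint passes its speed limit or range.

## Working session

There is one attempt and no reset: what is moved stays moved. The work goes in short steps, Python scripts to look and compute and a shell command to move; the robot and the scene stay as the last step left them, time stands still between calls to the robot, and variables do not carry over. Pictures are saved under pics/ and viewed, at most 10 in all, crops included, and the job is handed in when it is done.

```bash
ls; mkdir -p pics; cat > h.py <<'E'
import numpy as np, cv2
from cell import manip, optics
def cap(name):
    c=optics.get_calibration(name); p,d=optics.capture(name); return p,d,c
def pts(d,c):
    h,w=d.shape; f=h/2/np.tan(np.radians(c["vertical_fov"])/2)
    K=np.array([[f,0,c["cx"]],[0,f,c["cy"]],[0,0,1]])
    v,u=np.mgrid[0:h,0:w].astype(np.float64)
    uv=np.stack([u,v],-1).reshape(-1,1,2)
    n=cv2.undistortPoints(uv,K,np.array([c["k1"],0,0,0,0.])).reshape(h,w,2)
    X=np.dstack([n*d[...,None],d])
    P=(X-np.array(c["t"]))@np.array(c["R"])
    P[d<=0]=np.nan
    return P
E
python3 - <<'E'
from h import *
print(manip.tcp_to_grasp, manip.observe())
for n in("scene","side"):
    p,d,c=cap(n); np.savez(n+"0.npz",p=p,d=d,P=pts(d,c)); cv2.imwrite(f"pics/{n}0.png",p[...,::-1])
    print(n,c)
E
```

```text
pics
18.8 {'time': 0.0, 'q': array([-1.32257502e+00,  4.91532863e-01,  1.55944750e+00, -1.19179163e-05,
        1.09169306e+00, -1.05628982e-01]), 'joint_vel': array([-0.0002908 ,  0.0005333 , -0.00054258, -0.00099035, -0.00207152,
       -0.00120985]), 'joint_efforts': array([ 2.62615674e-05, -6.12652159e+01, -2.58188045e+01,  6.92947232e-02,
        4.81447473e-02, -7.31311161e-05]), 'tcp_pos': array([ 216.50148197, -586.00247831,  176.27902817]), 'orientation': array([-5.38631676e-04,  9.84388903e-01,  1.76006237e-01, -4.37675837e-05]), 'ft_force': array([ 1.0319585 , -0.97180309, -0.04218309]), 'torque': array([-0.00365524, -0.02019186,  0.00800853]), 'finger_force': 0.0, 'opening': 95.05489254522979}
scene {'vertical_fov': 55.80636635316063, 'cx': 277.4913640728728, 'cy': 210.47031527004577, 'k1': -0.03425681876384738, 'R': array([[-0.86341981,  0.50435405, -0.01154227],
       [ 0.31362542,  0.51870354, -0.79535258],
       [-0.39515228, -0.69034313, -0.60603716]]), 't': array([ 501.94590262, -107.22701021, 1297.16767725])}
side {'vertical_fov': 53.72755111504297, 'cx': 279.21897495079094, 'cy': 210.07913069520166, 'k1': -0.04719696192638716, 'R': array([[-0.939374  , -0.34268023,  0.01211409],
       [-0.17520239,  0.44930595, -0.87602984],
       [ 0.29475518, -0.82504207, -0.48210472]]), 't': array([ 515.96465202,  152.47204823, 1109.20124035])}
```

View pics/scene0.png

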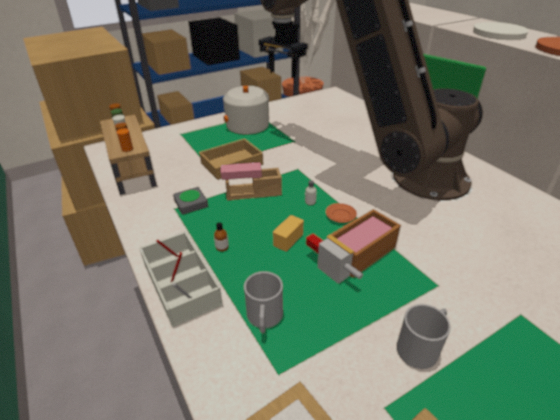

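View pics/side0.png

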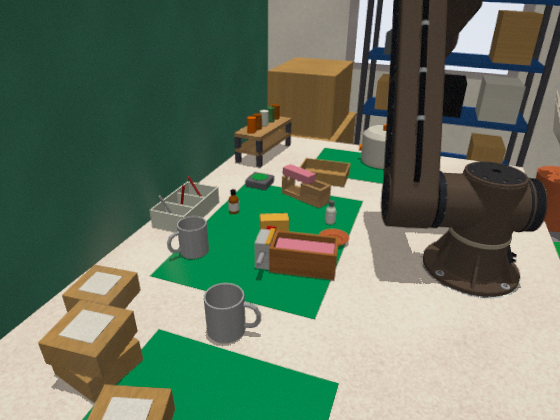

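The scene view shows the strip at (240,172) on the rack (253,185) and the block at (288,233). The red handle is at (315,243), the mould at (350,250) and the kraft box at (232,158). Next I'll measure them from both depth clouds.

```bash
cat > m.py <<'E'
from h import *
def rect(P,m,lab):
    q=P[m]; q=q[~np.isnan(q[:,0])]
    if len(q)<8: print(lab,len(q)); return
    (c,s,a)=cv2.minAreaRect(q[:,:2].astype(np.float32))
    print(lab,len(q),"c",np.round(c,1),"size",np.round(s,1),"ang",round(a,1),"z",np.round(np.percentile(q[:,2],[5,50,95]),1))
if __name__=="__main__":
  for n,rois in (("scene",dict(strip=(215,155,270,185),block=(265,210,310,255),handle=(300,228,330,255),soap=(325,215,400,262),alu=(312,235,362,285),box=(195,138,268,178),rack=(220,165,290,202),jug=(245,270,285,330))),
               ("side",dict(strip=(275,160,320,190),block=(255,210,292,238),handle=(262,222,285,245),soap=(265,230,345,270),alu=(250,225,275,270),box=(295,155,355,187),rack=(275,170,335,207)))):
    z=np.load(n+"0.npz"); p,P=z["p"],z["P"]; H=cv2.cvtColor(p,cv2.COLOR_RGB2HSV); h,s,v=[H[...,i].astype(int) for i in range(3)]
    Z=P[...,2]
    pink=((h>160)|(h<5))&(s>50)&(s<170)&(v>110); yel=(h>14)&(h<28)&(s>130)&(v>140); red=((h<5)|(h>174))&(s>190)&(v>90)
    alu=(s<60); brown=(h>5)&(h<25)&(s>60)
    tops=dict(strip=(pink,[85,105]),block=(yel,[44,56]),handle=(red,[30,70]),soap=(pink,[60,85]),alu=(alu,[80,90]),box=(brown,[40,52]),rack=(brown,[60,72]),jug=(alu,[85,100]))
    for k,(x0,y0,x1,y1) in rois.items():
        m=np.zeros(Z.shape,bool); m[y0:y1,x0:x1]=1
        c,zr=tops[k]
        rect(P,m&c&(Z>zr[0])&(Z<zr[1]),n+" "+k)
E
python3 m.py
```

```text
scene strip 394 c [ 568.1 -239. ] size [ 47.9 116.8] ang 62.6 z [86.7 94.7 97. ]
scene block 347 c [561.2  20.3] size [84.9 42.2] ang 25.6 z [46.6 49.3 51.3]
scene handle 109 c [539.9 109.9] size [25.4 36.5] ang 16.7 z [51.4 59.5 62.1]
scene soap 67 c [419.3 152.8] size [131.5  61.3] ang 11.0 z [60.  60.5 61.3]
scene alu 88 c [533.9 177.1] size [28.4 71.8] ang 6.6 z [80.1 80.8 81.9]
scene box 196 c [ 517.3 -356.3] size [179.2 262.4] ang 3.5 z [40.6 43.3 46.9]
scene rack 177 c [ 536.2 -227.4] size [ 62.2 166.5] ang 67.6 z [60.8 64.4 67.2]
scene jug 249 c [730.1 199.8] size [80.8 76.8] ang 63.1 z [85.6 88.6 90.7]
side strip 234 c [ 566.  -240.4] size [ 46.  121.2] ang 66.5 z [86.  93.  95.8]
side block 207 c [549.4  43. ] size [83.3 95.7] ang 23.1 z [45.8 48.  50.1]
side handle 13 c [540.3  94.2] size [22.7  8.4] ang 18.8 z [57.6 59.3 60.9]
side soap 2
side alu 11 c [532.1 183.4] size [21.9 46.5] ang 13.8 z [80.  80.4 80.9]
side box 129 c [ 516.2 -362.3] size [179.1 259.5] ang 3.1 z [40.4 42.8 49.2]
side rack 138 c [ 535.4 -228.9] size [ 67.9 169.2] ang 70.0 z [60.6 63.6 66.9]
```

```bash
cat > go.py <<'E'
# usage: go.py x y z yaw(deg of tool x, mod 180) -> rows numbers per call (twist in first call)
import sys
from h import *
from scipy.spatial.transform import Rotation as R
def plan(T,yaw=None):
    s=manip.observe(); p=np.array(s["tcp_pos"]); w=s["orientation"]
    Rm=R.from_quat([w[1],w[2],w[3],w[0]]).as_matrix()
    psi=np.degrees(np.arctan2(Rm[1,0],Rm[0,0]))
    tw=0 if yaw is None else -((yaw-psi+90)%180-90)
    D=Rm.T@(np.array(T)-p)
    n=max(1,int(np.ceil(np.abs(D).max()/148)))
    # after twist
    for k in range(2):
        D2=R.from_euler('z',tw,degrees=True).as_matrix().T@D; n=max(n,int(np.ceil(np.abs(D2).max()/148)))
    print("pos",p.round(1),"yaw",psi.round(1),"tilt",np.round(Rm[:,2],3),"q6",s["q"][5].round(2))
    print("n",n,"first",np.round(D/n/150,3),"twist",round(tw/180,3),"then",np.round(D2/n/150,3),"dist/call",round(np.linalg.norm(D)/n))
if __name__=="__main__":
    a=[float(v) for v in sys.argv[1:]]; plan(a[:3],a[3] if len(a)>3 else None)
E
python3 go.py 567 -239 260 -25
python3 - <<'E'
import numpy as np
from m import rect
z=np.load("scene0.npz"); P=z["P"]
import cv2
p=z["p"];H=cv2.cvtColor(p,cv2.COLOR_RGB2HSV)
m=np.zeros(P.shape[:2],bool); m[138:178,195:268]=1
Z=P[...,2]
h,s=H[...,0],H[...,1]
m&=(Z>35)&(Z<52)&(h>5)&(h<25)&(s>60)
n,l=cv2.connectedComponents(m.astype(np.uint8))
for i in range(1,n):rect(P,l==i,i)
from h import *
c=optics.get_calibration("wrist");s=manip.observe();Rc=np.array(c["R"]);print("cam",-Rc.T@np.array(c["t"]),Rc)
E
```

```text
pos [ 216.5 -586.   176.3] yaw 20.3 tilt [-0.     0.001 -1.   ] q6 -0.11
n 4 first [ 0.748 -0.34  -0.139] twist 0.251 then [ 0.285 -0.771 -0.139] dist/call 125
1 305 c [ 520.8 -422.5] size [179.9 134.6] ang 2.6 z [35.7 41.  45.7]
2 18 c [ 492.2 -231.9] size [ 5.2 16.3] ang 68.2 z [42.  47.3 50.9]
cam [ 277.70780286 -562.49293617  384.49662885] [[ 0.34713226 -0.93781312 -0.0023968 ]
 [-0.91058454 -0.33766278  0.23836871]
 [-0.22435461 -0.08056298 -0.97117177]]
```

```bash
python3 -m inch '[{"hand":100,"dx":0.74,"dy":-0.34,"dz":-0.3,"twist":0.25},{"hand":100,"dx":0.74,"dy":-0.34,"dz":-0.3,"twist":0.25},{"hand":100,"dx":0.74,"dy":-0.34,"dz":-0.3,"twist":0.25},{"hand":100,"dx":0.74,"dy":-0.34,"dz":-0.3,"twist":0.25},{"hand":100,"dx":0.74,"dy":-0.34,"dz":-0.3,"twist":0.25},{"hand":100,"dx":0.74,"dy":-0.34,"dz":-0.3,"twist":0.25},{"hand":100,"dx":0.74,"dy":-0.34,"dz":-0.3,"twist":0.25}]' && python3 -m inch '[{"hand":100,"dx":0.285,"dy":-0.77,"dz":-0.2},{"hand":100,"dx":0.285,"dy":-0.77,"dz":-0.2},{"hand":100,"dx":0.285,"dy":-0.77,"dz":-0.2},{"hand":100,"dx":0.285,"dy":-0.77,"dz":-0.2}]' && python3 -m inch '[{"hand":100,"dx":0.285,"dy":-0.77,"dz":0},{"hand":100,"dx":0.285,"dy":-0.77,"dz":0},{"hand":100,"dx":0.285,"dy":-0.77,"dz":0},{"hand":100,"dx":0.285,"dy":-0.77,"dz":0}]' && python3 -m inch '[{"hand":100,"dx":0.285,"dy":-0.77,"dz":0},{"hand":100,"dx":0.285,"dy":-0.77,"dz":0},{"hand":100,"dx":0.285,"dy":-0.77,"dz":0},{"hand":100,"dx":0.285,"dy":-0.77,"dz":0},{"hand":100,"dx":0.285,"dy":-0.77,"dz":0},{"hand":100,"dx":0.285,"dy":-0.77,"dz":0}]'
cat > w.py <<'E'
from m import *
def wrist(name,save=True):
    p,d,c=cap("wrist"); P=pts(d,c); np.savez(name+".npz",p=p,d=d,P=P); cv2.imwrite(f"pics/{name}.png",p[...,::-1])
    H=cv2.cvtColor(p,cv2.COLOR_RGB2HSV); h,s,v=[H[...,i].astype(int) for i in range(3)]
    M=dict(pink=((h>160)|(h<5))&(s>50)&(s<170)&(v>110), yel=(h>14)&(h<28)&(s>130)&(v>140), red=((h<5)|(h>174))&(s>170)&(v>80), grey=s<60, brown=(h>5)&(h<25)&(s>60))
    return p,P,M
E
python3 - <<'E'
from w import *
p,P,M=wrist("w1"); Z=P[...,2]
rect(P,M["pink"]&(Z>88)&(Z<105),"strip")
rect(P,M["brown"]&(Z>60)&(Z<71),"rack")
E
python3 go.py 567 -239 260 -25
```

```text
time: 0.68
tcp_pos: [303.3, -499.6, 221.8]
orientation: [-0.0, 0.976, -0.217, -0.0]
ft_force: [-0.0, -0.1, -0.3]
opening: 95.3
finger_force: 0.0
strip 0
rack 1245 c [ 474.7 -445.3] size [489.5  80.9] ang 86.9 z [60.9 66.  67.6]
pos [ 303.2 -499.7  221.7] yaw -25.0 tilt [-0.  0. -1.] q6 0.87
n 3 first [ 0.286 -0.773 -0.085] twist -0.0 then [ 0.287 -0.773 -0.085] dist/call 124invalid input at $[0]: expected keys hand, dx, dy, dz, twist
```

View pics/w1.png

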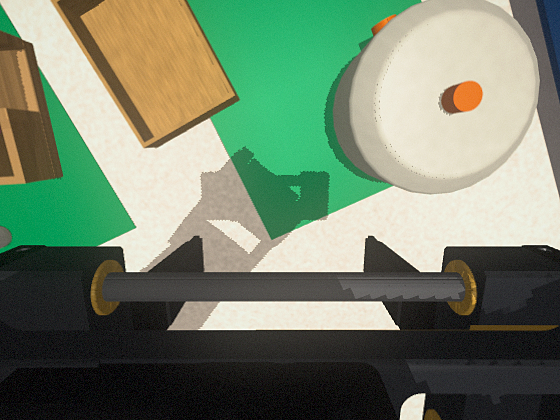

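The wrist view looks ahead of the fingers, toward tool +x; it shows the box at (150,70) and the pot at (440,95). I'll stand off behind the strip along tool x.

```bash
python3 -m inch '[{"hand":100,"dx":0.14,"dy":-0.78,"dz":-0.1,"twist":0},{"hand":100,"dx":0.14,"dy":-0.78,"dz":-0.1,"twist":0},{"hand":100,"dx":0.14,"dy":-0.78,"dz":-0.1,"twist":0},{"hand":100,"dx":0.14,"dy":-0.78,"dz":-0.1,"twist":0}]' && python3 -m inch '[{"hand":100,"dx":0.14,"dy":-0.78,"dz":-0.1,"twist":0},{"hand":100,"dx":0.14,"dy":-0.78,"dz":-0.1,"twist":0},{"hand":100,"dx":0.14,"dy":-0.78,"dz":-0.1,"twist":0},{"hand":100,"dx":0.14,"dy":-0.78,"dz":-0.1,"twist":0}]' && python3 -m inch '[{"hand":100,"dx":0.14,"dy":-0.77,"dz":0,"twist":0},{"hand":100,"dx":0.14,"dy":-0.77,"dz":0,"twist":0},{"hand":100,"dx":0.14,"dy":-0.77,"dz":0,"twist":0},{"hand":100,"dx":0.14,"dy":-0.77,"dz":0,"twist":0},{"hand":100,"dx":0.14,"dy":-0.77,"dz":0,"twist":0},{"hand":100,"dx":0.14,"dy":-0.77,"dz":0,"twist":0}]'
python3 - <<'E'
from w import *
p,P,M=wrist("w2"); Z=P[...,2]
rect(P,M["pink"]&(Z>88)&(Z<105),"strip")
rect(P,M["brown"]&(Z>60)&(Z<71),"rack")
E
python3 go.py 567 -239 63 -25
```

```text
time: 1.07
tcp_pos: [373.5, -398.4, 237.7]
orientation: [-0.0, 0.977, -0.212, 0.0]
ft_force: [0.2, -0.8, 0.9]
opening: 95.3
finger_force: 0.0
time: 1.4
tcp_pos: [441.5, -301.1, 252.6]
orientation: [-0.0, 0.977, -0.212, 0.001]
ft_force: [0.6, -0.5, -0.6]
opening: 94.9
finger_force: 0.0
time: 1.9
tcp_pos: [506.1, -209.4, 251.6]
orientation: [0.0, 0.977, -0.214, -0.0]
ft_force: [-0.5, 0.2, 0.6]
opening: 95.1
finger_force: 0.0
strip 3769 c [ 564.5 -243. ] size [ 41.5 118.6] ang 65.3 z [94.8 96.2 97.6]
rack 1333 c [ 585.3 -136.2] size [291.5 172.9] ang 61.6 z [62.8 66.3 67.7]
pos [ 505.9 -209.8  251.6] yaw -24.7 tilt [-0.001 -0.    -1.   ] q6 1.49
n 2 first [0.226 0.003 0.629] twist 0.001 then [0.226 0.002 0.629] dist/call 100
```

View pics/w2.png

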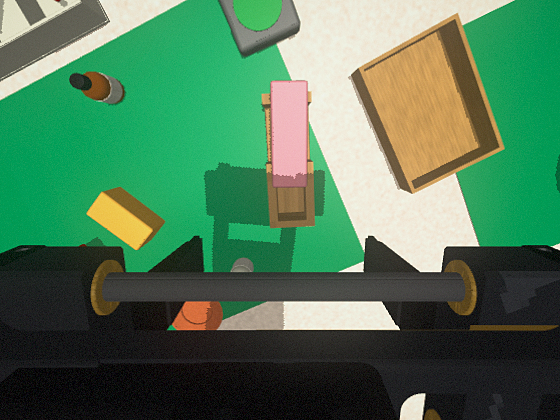

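The strip is at (290,135) on the rack, whose pocket is at (290,200). The box is at (430,110) and the block at (125,217).

```bash
python3 - <<'E'
from m import *
z=np.load("w2.npz");p,P=z["p"],z["P"];Z=P[...,2]
def roi(x0,y0,x1,y1):
    m=np.zeros(Z.shape,bool);m[y0:y1,x0:x1]=1;return m
H=cv2.cvtColor(p,cv2.COLOR_RGB2HSV);h,s=H[...,0].astype(int),H[...,1].astype(int);br=(h>5)&(h<25)&(s>60)
rect(P,roi(255,85,325,235)&br&(Z>61)&(Z<70),"rack top")
rect(P,roi(255,150,325,235)&br&(Z>61)&(Z<70),"rack pocket top")
rect(P,roi(340,5,515,200)&br&(Z>38)&(Z<52),"box top")
z=np.load("scene0.npz");P=z["P"];Z=P[...,2]
rect(P,roi(303,180,320,208)&(Z>20)&(Z<90),"white")
rect(P,roi(322,200,360,226)&(Z>8)&(Z<25),"saucer")
E
```

```text
rack top 1266 c [ 533.9 -230.3] size [ 59.7 168.8] ang 68.3 z [64.8 66.4 67.7]
rack pocket top 1128 c [ 494.8 -214.8] size [59.6 84.6] ang 68.5 z [64.8 66.4 67.7]
box top 2766 c [ 517.8 -425.7] size [180.3 131.4] ang 3.1 z [39.3 44.6 46.3]
white 165 c [416.9 -89.8] size [23.9 31.3] ang 27.8 z [22.5 45.8 74.6]
saucer 285 c [376.6   9.2] size [86.9 86.4] ang 62.6 z [ 8.6 12.1 16.4]
```

```bash
python3 go.py 564.5 -243 63 -24.7
```

```text
pos [ 505.9 -209.8  251.6] yaw -24.7 tilt [-0.001 -0.    -1.   ] q6 1.49
n 2 first [0.224 0.019 0.629] twist -0.0 then [0.224 0.019 0.629] dist/call 100
```

```bash
python3 -m inch '[{"hand":100,"dx":0.448,"dy":0.038,"dz":0.4,"twist":0},{"hand":100,"dx":0.448,"dy":0.038,"dz":0.6,"twist":0},{"hand":100,"dx":0.448,"dy":0.038,"dz":0.8,"twist":0},{"hand":100,"dx":0.448,"dy":0.038,"dz":0.8,"twist":0}]' && python3 -m inch '[{"hand":100,"dx":0,"dy":0,"dz":0.2,"twist":0},{"hand":100,"dx":0,"dy":0,"dz":0.44,"twist":0},{"hand":100,"dx":0,"dy":0,"dz":0.44,"twist":0},{"hand":100,"dx":0,"dy":0,"dz":0.44,"twist":0}]' && python3 -m inch '[{"hand":0,"dx":0,"dy":0,"dz":0,"twist":0},{"hand":0,"dx":0,"dy":0,"dz":0,"twist":0},{"hand":0,"dx":0,"dy":0,"dz":0,"twist":0},{"hand":0,"dx":0,"dy":0,"dz":0,"twist":0},{"hand":0,"dx":0,"dy":0,"dz":0,"twist":0},{"hand":0,"dx":0,"dy":0,"dz":0,"twist":0},{"hand":0,"dx":0,"dy":0,"dz":0,"twist":0},{"hand":0,"dx":0,"dy":0,"dz":0,"twist":0}]'; python3 go.py 518 -425 150 3
```

```text
time: 2.28
tcp_pos: [563.7, -243.7, 126.8]
orientation: [-0.001, 0.977, -0.215, -0.003]
ft_force: [-1.0, 0.9, -0.3]
opening: 94.9
finger_force: 0.0
time: 2.62
tcp_pos: [563.9, -243.1, 65.1]
orientation: [-0.0, 0.977, -0.215, -0.002]
ft_force: [1.2, -0.4, 1.1]
opening: 95.0
finger_force: 0.0
time: 3.28
tcp_pos: [565.2, -242.1, 65.9]
orientation: [0.0, 0.977, -0.214, 0.0]
ft_force: [-0.3, -0.0, 0.3]
opening: 47.5
finger_force: 0.0
pos [ 565.2 -242.1   65.9] yaw -24.7 tilt [ 0. -0. -1.] q6 1.49
n 2 first [ 0.112  0.619 -0.28 ] twist -0.154 then [-0.189  0.6   -0.28 ] dist/call 103
```

```bash
python3 -m inch '[{"hand":0,"dx":0,"dy":0,"dz":0,"twist":0},{"hand":0,"dx":0,"dy":0,"dz":0,"twist":0},{"hand":0,"dx":0,"dy":0,"dz":0,"twist":0},{"hand":0,"dx":0,"dy":0,"dz":-0.2,"twist":0},{"hand":0,"dx":0,"dy":0,"dz":-0.4,"twist":0},{"hand":0,"dx":0,"dy":0,"dz":-0.6,"twist":0},{"hand":0,"dx":0,"dy":0,"dz":-0.6,"twist":0}]' ; python3 go.py 517 -405 120 3
```

```text
time: 3.87
tcp_pos: [567.2, -243.3, 161.5]
orientation: [0.001, 0.977, -0.214, 0.004]
ft_force: [-0.2, -0.9, 0.1]
opening: 2.3
finger_force: 0.0
pos [ 567.2 -243.3  161.5] yaw -24.7 tilt [ 0.007 -0.004 -1.   ] q6 1.49
n 2 first [0.072 0.559 0.139] twist -0.154 then [-0.196  0.529  0.139] dist/call 87
```

```bash
python3 - <<'E'
from w import *
print(manip.observe()["finger_force"],manip.observe()["opening"])
p,P,M=wrist("w3"); Z=P[...,2]
rect(P,M["pink"]&(Z>80)&(Z<110),"strip")
p,d,c=cap("side"); cv2.imwrite("pics/s3.png",cv2.resize(p[120:260,180:400,::-1],None,fx=2,fy=2))
w=cv2.imread("pics/w3.png"); s=cv2.imread("pics/s3.png"); o=np.zeros((600,560,3),np.uint8); o[:320,:427]=cv2.resize(w,(427,320)); o[320:600,:440]=s; cv2.imwrite("pics/c3.png",o)
E
```

```text
0.0 2.25064947062295
strip 4332 c [ 566.4 -243.9] size [ 41.5 116.5] ang 65.9 z [94.9 96.3 97.5]
```

View pics/c3.png

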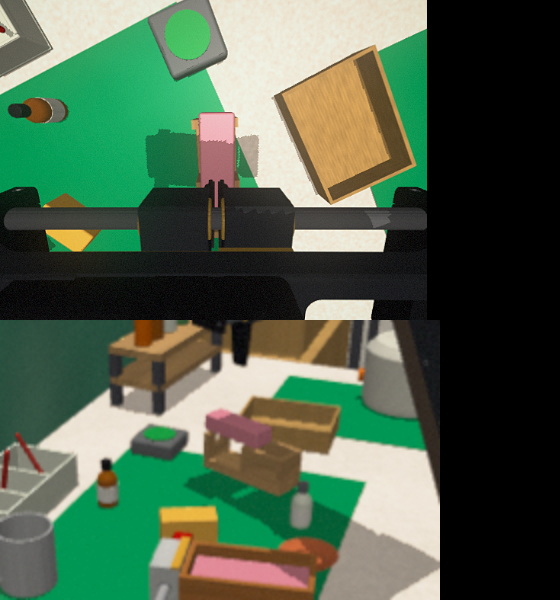

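The strip is still on the rack, at about (215,145) in the wrist half, so the lift began before the fingers had gripped. I'll retry a little lower and close for longer.

```bash
python3 -m inch '[{"hand":100,"dx":0,"dy":0,"dz":0,"twist":0},{"hand":100,"dx":0,"dy":0,"dz":0,"twist":0},{"hand":100,"dx":0,"dy":0,"dz":0,"twist":0},{"hand":100,"dx":0,"dy":0,"dz":0,"twist":0},{"hand":100,"dx":0,"dy":0,"dz":0,"twist":0},{"hand":100,"dx":0,"dy":0,"dz":0,"twist":0},{"hand":100,"dx":0,"dy":0,"dz":0,"twist":0},{"hand":100,"dx":0,"dy":0,"dz":0,"twist":0},{"hand":100,"dx":0,"dy":0,"dz":0,"twist":0},{"hand":100,"dx":0,"dy":0,"dz":0,"twist":0}]' ; python3 go.py 566 -243.7 60 -24.3
```

```text
time: 4.8
tcp_pos: [565.1, -242.2, 155.9]
orientation: [0.0, 0.977, -0.214, 0.0]
ft_force: [-1.4, 0.1, -0.4]
opening: 61.9
finger_force: 0.0
pos [ 565.1 -242.2  155.9] yaw -24.7 tilt [ 0. -0. -1.] q6 1.49
n 1 first [0.01  0.007 0.639] twist -0.002 then [0.01  0.007 0.639] dist/call 96
```

```bash
python3 -m inch '[{"hand":75,"dx":0.01,"dy":0.007,"dz":0.2,"twist":0},{"hand":75,"dx":0.01,"dy":0.007,"dz":0.4,"twist":0},{"hand":75,"dx":0.01,"dy":0.007,"dz":0.64,"twist":0},{"hand":70,"dx":0.01,"dy":0.007,"dz":0.64,"twist":0},{"hand":0,"dx":0.01,"dy":0.007,"dz":0.64,"twist":0},{"hand":0,"dx":0.01,"dy":0.007,"dz":0.64,"twist":0},{"hand":0,"dx":0.01,"dy":0.007,"dz":0.64,"twist":0},{"hand":0,"dx":0.01,"dy":0.007,"dz":0.64,"twist":0},{"hand":0,"dx":0.01,"dy":0.007,"dz":0.64,"twist":0},{"hand":0,"dx":0.01,"dy":0.007,"dz":0.64,"twist":0}]'; python3 -m inch '[{"hand":0,"dx":0,"dy":0,"dz":0,"twist":0},{"hand":0,"dx":0,"dy":0,"dz":0,"twist":0},{"hand":0,"dx":0,"dy":0,"dz":0,"twist":0}]';  python3 -m inch '[{"hand":0,"dx":0,"dy":0,"dz":0,"twist":0},{"hand":0,"dx":0,"dy":0,"dz":0,"twist":0},{"hand":0,"dx":0,"dy":0,"dz":0,"twist":0}]'
```

```text
time: 5.63
tcp_pos: [566.4, -243.9, 60.8]
orientation: [0.0, 0.977, -0.214, 0.001]
ft_force: [-0.4, 0.2, 0.6]
opening: 32.1
finger_force: 0.0
time: 5.88
tcp_pos: [566.0, -243.8, 59.9]
orientation: [0.0, 0.977, -0.214, 0.0]
ft_force: [-0.0, 1.4, 0.8]
opening: 12.1
finger_force: 0.0
time: 6.13
tcp_pos: [566.0, -243.8, 59.8]
orientation: [0.0, 0.977, -0.214, -0.0]
ft_force: [0.5, -0.4, 0.3]
opening: 0.6
finger_force: 0.0
```

```bash
python3 - <<'E'
from w import *
p,P,M=wrist("w4"); Z=P[...,2]
rect(P,M["pink"]&(Z>30)&(Z<130),"strip")
p1,d,c=cap("side"); P1=pts(d,c)
p2,d,c=cap("scene")
o=np.zeros((600,720,3),np.uint8); o[:300,:400]=cv2.resize(p,(400,300)); o[300:600,:330]=cv2.resize(p1[130:230,250:360],(330,300)); o[300:600,340:700]=cv2.resize(p2[120:220,190:310],(360,300)); cv2.imwrite("pics/c4.png",o[...,::-1])
E
```

```text
strip 6742 c [ 568.5 -245.1] size [ 41.8 112. ] ang 66.4 z [94.8 96.3 97.3]
```

View pics/c4.png

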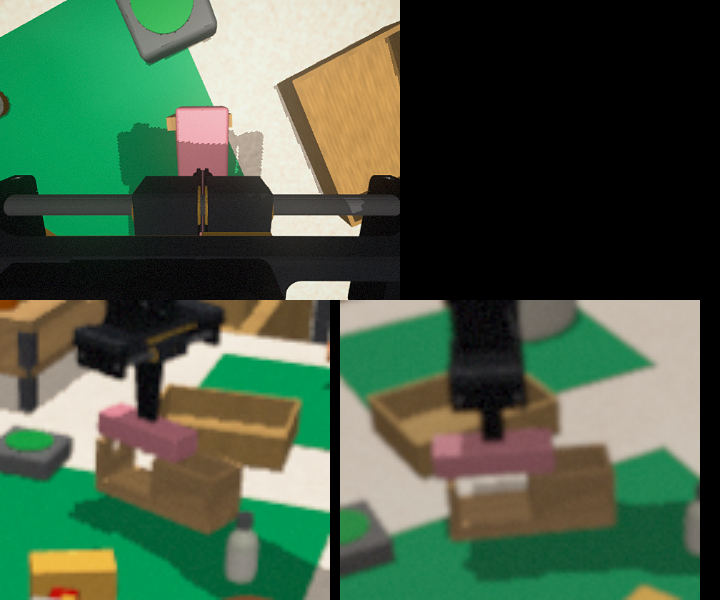

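The closed fingers seem to end at about the top of the strip (side crop (150,415)), although the TCP reads z=60. I'll measure the fingertips in depth.

```bash
python3 - <<'E'
from h import *
print(manip.observe()["tcp_pos"])
for n in("side","scene"):
    p,d,c=cap(n);P=pts(d,c);v=p.max(2)
    m=(v<70)&(np.abs(P[...,0]-566)<80)&(np.abs(P[...,1]+244)<80)&(P[...,2]>20)&(P[...,2]<260)
    q=P[m]
    for z in range(60,200,10):
        a=q[(q[:,2]>=z)&(q[:,2]<z+10)]
        if len(a): print(n,z,len(a),a.mean(0).round(0),np.ptp(a[:,:2],axis=0).round(0))
E
```

```text
[ 566.03904398 -243.81853487   59.80848549]
side 100 17 [ 567. -239.  104.] [24. 16.]
side 110 18 [ 564. -237.  115.] [24. 15.]
side 120 20 [ 564. -236.  125.] [23. 17.]
side 130 18 [ 566. -234.  135.] [21. 18.]
side 140 23 [ 566. -235.  145.] [25. 21.]
side 150 25 [ 567. -235.  155.] [28. 22.]
side 160 11 [ 563. -233.  163.] [22. 26.]
side 170 35 [ 576. -227.  177.] [123. 159.]
side 180 102 [ 560. -227.  186.] [127. 155.]
side 190 105 [ 550. -236.  195.] [127. 158.]
scene 90 3 [ 565. -238.   99.] [8. 4.]
scene 100 15 [ 569. -237.  105.] [14. 15.]
scene 110 23 [ 569. -234.  115.] [20. 12.]
scene 120 20 [ 570. -233.  125.] [18. 10.]
scene 130 11 [ 570. -232.  132.] [17.  7.]
scene 170 20 [ 597. -184.  178.] [120. 133.]
scene 180 60 [ 602. -186.  185.] [125. 158.]
scene 190 80 [ 570. -232.  196.] [126. 158.]
```

```bash
python3 - <<'E'
from h import *
c=optics.get_calibration("wrist");Rc=np.array(c["R"]);o=-Rc.T@np.array(c["t"]);s=manip.observe();print(o,s["tcp_pos"],s["q"],s["opening"],o-s["tcp_pos"])
# finger tip position at start, from scene0/side0
for n in("side","scene"):
    z=np.load(n+"0.npz");P=z["P"];v=z["p"].max(2)
    m=(v<80)&(np.abs(P[...,0]-216)<120)&(np.abs(P[...,1]+586)<120)&(P[...,2]>100)&(P[...,2]<360)
    q=P[m]
    for h in range(150,280,10):
        a=q[(q[:,2]>=h)&(q[:,2]<h+10)]
        if len(a): print(n,h,len(a),a.mean(0).round(0),np.ptp(a[:,:2],axis=0).round(0))
E
```

```text
[ 625.20535332 -270.90281974  267.97813973] [ 566.0172054  -243.78980214   59.82234691] [-5.13791373e-01  6.11482272e-01  1.69466949e+00 -1.12506788e-04
  8.35428877e-01  1.48866276e+00] 0.7454284728655277 [ 59.18814792 -27.1130176  208.15579282]
scene 210 10 [ 212. -573.  216.] [ 54. 100.]
scene 220 21 [ 222. -585.  225.] [ 54. 108.]
scene 230 25 [ 220. -576.  236.] [ 59. 111.]
scene 240 26 [ 219. -579.  245.] [ 62. 109.]
scene 250 27 [ 220. -580.  255.] [ 59. 111.]
scene 260 33 [ 222. -585.  265.] [ 60. 115.]
scene 270 34 [ 221. -584.  275.] [ 64. 113.]
```

At the start and now, both cameras put the real fingertips about 37 mm higher than the reported TCP, and the gripper body is consistent with that. So real tip z ≈ reported z + 37, and I'll plan with that.

```bash
python3 -m inch '[{"hand":75,"dx":0,"dy":0,"dz":-0.15,"twist":0},{"hand":75,"dx":0,"dy":0,"dz":-0.15,"twist":0},{"hand":75,"dx":0,"dy":0,"dz":-0.15,"twist":0},{"hand":75,"dx":0,"dy":0,"dz":-0.15,"twist":0},{"hand":75,"dx":0,"dy":0,"dz":-0.15,"twist":0},{"hand":75,"dx":0,"dy":0,"dz":-0.15,"twist":0},{"hand":75,"dx":0,"dy":0,"dz":-0.15,"twist":0},{"hand":75,"dx":0,"dy":0,"dz":-0.15,"twist":0},{"hand":75,"dx":0,"dy":0,"dz":-0.15,"twist":0},{"hand":75,"dx":0,"dy":0,"dz":-0.15,"twist":0}]'; python3 -m inch '[{"hand":75,"dx":0,"dy":0,"dz":0.1,"twist":0},{"hand":75,"dx":0,"dy":0,"dz":0.2,"twist":0},{"hand":75,"dx":0,"dy":0,"dz":0.35,"twist":0},{"hand":0,"dx":0,"dy":0,"dz":0.35,"twist":0},{"hand":0,"dx":0,"dy":0,"dz":0.35,"twist":0},{"hand":0,"dx":0,"dy":0,"dz":0.35,"twist":0},{"hand":0,"dx":0,"dy":0,"dz":0.35,"twist":0},{"hand":0,"dx":0,"dy":0,"dz":0.35,"twist":0},{"hand":0,"dx":0,"dy":0,"dz":0.35,"twist":0},{"hand":0,"dx":0,"dy":0,"dz":0.35,"twist":0}]'
```

```text
time: 7.22
tcp_pos: [566.0, -243.8, 82.2]
orientation: [0.0, 0.977, -0.214, -0.0]
ft_force: [0.6, 0.1, 0.4]
opening: 62.0
finger_force: 0.0
time: 8.05
tcp_pos: [566.5, -244.1, 31.0]
orientation: [0.0, 0.977, -0.214, 0.001]
ft_force: [-0.7, -1.7, 6.7]
opening: 41.7
finger_force: 29.9
```

```bash
python3 -m inch '[{"hand":0,"dx":0,"dy":0,"dz":-0.1,"twist":0},{"hand":0,"dx":0,"dy":0,"dz":-0.25,"twist":0},{"hand":0,"dx":0,"dy":0,"dz":-0.4,"twist":0},{"hand":0,"dx":0,"dy":0,"dz":-0.4,"twist":0}]'; python3 go.py 517 -405 80 3
```

```text
time: 8.38
tcp_pos: [567.6, -244.6, 94.0]
orientation: [0.001, 0.977, -0.214, 0.003]
ft_force: [0.1, -0.1, -1.1]
opening: 42.1
finger_force: 29.9
pos [ 567.6 -244.6   94. ] yaw -24.7 tilt [ 0.005 -0.003 -1.   ] q6 1.49
n 2 first [0.07  0.556 0.047] twist -0.154 then [-0.197  0.525  0.047] dist/call 84
```

```bash
python3 -m inch '[{"hand":0,"dx":0.07,"dy":0.556,"dz":0,"twist":-0.154},{"hand":0,"dx":0.07,"dy":0.556,"dz":0,"twist":-0.154},{"hand":0,"dx":0.07,"dy":0.556,"dz":0,"twist":-0.154},{"hand":0,"dx":0.07,"dy":0.556,"dz":0,"twist":-0.154},{"hand":0,"dx":0.07,"dy":0.556,"dz":0,"twist":-0.154}]'; python3 -m inch '[{"hand":0,"dx":-0.197,"dy":0.525,"dz":0.1,"twist":0},{"hand":0,"dx":-0.197,"dy":0.525,"dz":0.1,"twist":0},{"hand":0,"dx":-0.197,"dy":0.525,"dz":0.1,"twist":0},{"hand":0,"dx":-0.197,"dy":0.525,"dz":0.1,"twist":0},{"hand":0,"dx":-0.197,"dy":0.525,"dz":0.1,"twist":0}]'; python3 go.py 517 -405.5 -26 3
```

```text
time: 8.8
tcp_pos: [540.0, -324.5, 89.1]
orientation: [-0.0, 1.0, 0.028, -0.0]
ft_force: [0.6, 0.4, -0.4]
opening: 42.0
finger_force: 29.9
time: 9.22
tcp_pos: [515.1, -403.5, 74.4]
orientation: [-0.0, 1.0, 0.025, -0.0]
ft_force: [-0.3, 0.2, -0.5]
opening: 42.3
finger_force: 29.9
pos [ 515.1 -403.5   74.4] yaw 2.8 tilt [-0.001  0.001 -1.   ] q6 0.76
n 1 first [0.012 0.014 0.669] twist -0.001 then [0.012 0.014 0.669] dist/call 100
```

```bash
python3 -m inch '[{"hand":0,"dx":0.01,"dy":0.012,"dz":0.2,"twist":0},{"hand":0,"dx":0.01,"dy":0.012,"dz":0.4,"twist":0},{"hand":0,"dx":0.01,"dy":0.012,"dz":0.55,"twist":0},{"hand":0,"dx":0.01,"dy":0.012,"dz":0.66,"twist":0},{"hand":0,"dx":0.01,"dy":0.012,"dz":0.66,"twist":0},{"hand":53,"dx":0.01,"dy":0.012,"dz":0.66,"twist":0},{"hand":53,"dx":0.01,"dy":0.012,"dz":0.66,"twist":0},{"hand":53,"dx":0.01,"dy":0.012,"dz":0.66,"twist":0}]'; python3 -m inch '[{"hand":53,"dx":0,"dy":0,"dz":-0.2,"twist":0},{"hand":53,"dx":0,"dy":0,"dz":-0.4,"twist":0},{"hand":100,"dx":0,"dy":0,"dz":-0.7,"twist":0},{"hand":100,"dx":0,"dy":0,"dz":-1,"twist":0},{"hand":100,"dx":0,"dy":0,"dz":-1,"twist":0},{"hand":100,"dx":0,"dy":0,"dz":-1,"twist":0}]'; python3 - <<'E'
from w import *
p,P,M=wrist("w5"); Z=P[...,2]
rect(P,M["pink"]&(Z>10)&(Z<130),"strip")
p,d,c=cap("scene");P=pts(d,c);np.savez("scene1.npz",p=p,P=P)
H=cv2.cvtColor(p,cv2.COLOR_RGB2HSV); h,s,v=[H[...,i].astype(int) for i in range(3)]
m=((h>160)|(h<5))&(s>50)&(s<170)&(v>90)&(P[...,2]>10)&(P[...,1]<-150)&(P[...,1]>-500)&(P[...,2]<130)
rect(P,m,"strip scene")
E
python3 go.py 505 0 150 -64.4
```

```text
time: 9.88
tcp_pos: [517.8, -406.0, -22.4]
orientation: [0.001, 1.0, 0.026, 0.001]
ft_force: [0.5, -0.2, -0.1]
opening: 49.9
finger_force: 0.0
time: 10.38
tcp_pos: [518.2, -406.9, 130.7]
orientation: [0.003, 1.0, 0.026, 0.003]
ft_force: [0.0, -0.3, -1.3]
opening: 71.2
finger_force: 0.0
strip 4585 c [ 516.  -402.9] size [118.9  41.4] ang 3.9 z [33.9 35.3 36.5]
strip scene 187 c [ 522.3 -397.2] size [126.2  50. ] ang 11.1 z [31.3 34.2 36.6]
pos [ 516.7 -405.6  126.1] yaw 3.0 tilt [ 0.    -0.001 -1.   ] q6 0.75
n 3 first [ 0.021 -0.901 -0.054] twist 0.374 then [-0.824 -0.366 -0.054] dist/call 135
```

```bash
python3 - <<'E'
from h import *
# rows by hand: translation in current axes over 3 calls
s=manip.observe();D=np.array([596,-52,150])-s["tcp_pos"]
for tw in (0,.2,.42,.63):
    a=np.radians(3+180*tw); print(tw,np.round([(D[0]*np.cos(a)+D[1]*np.sin(a))/450,(D[0]*np.sin(a)-D[1]*np.cos(a))/450,-D[2]/450],3))
E
```

```text
0 [ 0.217 -0.775 -0.053]
0.2 [ 0.631 -0.5   -0.053]
0.42 [ 0.805  0.017 -0.053]
0.63 [ 0.625  0.507 -0.053]
```

```bash
python3 -m inch '[{"hand":100,"dx":0.217,"dy":-0.775,"dz":-0.05,"twist":-0.21},{"hand":100,"dx":0.217,"dy":-0.775,"dz":-0.05,"twist":-0.21},{"hand":100,"dx":0.217,"dy":-0.775,"dz":-0.05,"twist":-0.21},{"hand":100,"dx":0.217,"dy":-0.775,"dz":-0.05,"twist":-0.21},{"hand":100,"dx":0.217,"dy":-0.775,"dz":-0.05,"twist":-0.21},{"hand":100,"dx":0.217,"dy":-0.775,"dz":-0.05,"twist":-0.21}]'; python3 -m inch '[{"hand":100,"dx":0.644,"dy":-0.48,"dz":-0.05,"twist":-0.21},{"hand":100,"dx":0.644,"dy":-0.48,"dz":-0.05,"twist":-0.21},{"hand":100,"dx":0.644,"dy":-0.48,"dz":-0.05,"twist":-0.21},{"hand":100,"dx":0.644,"dy":-0.48,"dz":-0.05,"twist":-0.21},{"hand":100,"dx":0.644,"dy":-0.48,"dz":-0.05,"twist":-0.21},{"hand":100,"dx":0.644,"dy":-0.48,"dz":-0.05,"twist":-0.21}]'; python3 -m inch '[{"hand":100,"dx":0.805,"dy":0.017,"dz":-0.05,"twist":-0.21},{"hand":100,"dx":0.805,"dy":0.017,"dz":-0.05,"twist":-0.21},{"hand":100,"dx":0.805,"dy":0.017,"dz":-0.05,"twist":-0.21},{"hand":100,"dx":0.805,"dy":0.017,"dz":-0.05,"twist":-0.21},{"hand":100,"dx":0.805,"dy":0.017,"dz":-0.05,"twist":-0.21},{"hand":100,"dx":0.805,"dy":0.017,"dz":-0.05,"twist":-0.21},{"hand":100,"dx":0.805,"dy":0.017,"dz":-0.05,"twist":-0.21}]'; python3 - <<'E'
from w import *
p,P,M=wrist("w6"); Z=P[...,2]
N=(P[...,0]>440)&(P[...,0]<680)&(P[...,1]>-60)
rect(P,M["yel"]&(Z>44)&(Z<56)&N,"block")
rect(P,M["red"]&(Z>55)&(Z<70)&N,"handle")
rect(P,M["grey"]&(Z>80)&(Z<90)&N&(P[...,0]<600),"alu")
E
python3 go.py 561 20 40 115.6
```

```text
time: 10.98
tcp_pos: [542.9, -286.7, 131.6]
orientation: [-0.001, 0.936, 0.353, -0.001]
ft_force: [-0.2, -0.2, 0.0]
opening: 95.1
finger_force: 0.0
time: 11.48
tcp_pos: [568.8, -169.2, 139.1]
orientation: [-0.001, 0.771, 0.637, -0.001]
ft_force: [-1.1, -0.4, -0.1]
opening: 95.5
finger_force: 0.0
time: 12.07
tcp_pos: [595.1, -52.1, 146.6]
orientation: [-0.001, 0.526, 0.85, -0.001]
ft_force: [0.1, -0.7, 0.3]
opening: 94.9
finger_force: 0.0
block 3834 c [558.3  17.6] size [84.  41.1] ang 24.9 z [49.  50.3 51.5]
handle 1237 c [536.1 105.5] size [25.  38.2] ang 8.8 z [59.8 61.2 62.6]
alu 0
pos [595.1 -52.3 146.8] yaw 116.3 tilt [-0.003  0.    -1.   ] q6 -0.66
n 1 first [0.532 0.011 0.713] twist 0.004 then [0.532 0.005 0.713] dist/call 133
```

View pics/w6.png

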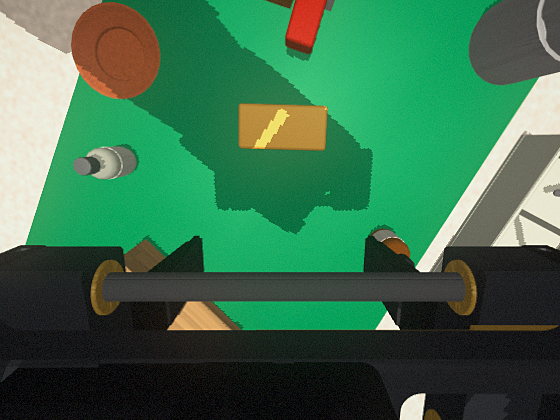

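The block is at (283,127) and the pin handle at (305,25). I'll grip the block by its ends.

```bash
python3 go.py 558.3 17.6 40 114.9; python3 -m inch '[{"hand":100,"dx":0.526,"dy":0.036,"dz":0.1,"twist":0.008},{"hand":100,"dx":0.526,"dy":0.036,"dz":0.3,"twist":0.008},{"hand":100,"dx":0.526,"dy":0.036,"dz":0.55,"twist":0.008},{"hand":100,"dx":0.526,"dy":0.036,"dz":0.55,"twist":0.008},{"hand":100,"dx":0.526,"dy":0.036,"dz":0.55,"twist":0.008},{"hand":100,"dx":0.526,"dy":0.036,"dz":0.55,"twist":0.008}]';  python3 go.py 558.3 17.6 -25 114.9; python3 - <<'E'
from w import *
p,P,M=wrist("w7"); Z=P[...,2]
rect(P,M["yel"]&(Z>44)&(Z<56),"block")
rect(P,M["red"]&(Z>55)&(Z<70),"handle")
rect(P,M["grey"]&(Z>80)&(Z<90)&(P[...,0]<600),"alu")
p,d,c=cap("scene");P=pts(d,c)
m=(p.max(2)<75)&(np.abs(P[...,0]-558)<100)&(np.abs(P[...,1]-18)<100)&(P[...,2]>90)&(P[...,2]<160)
q=P[m]; print(len(q),q.mean(0),q.min(0))
E
```

```text
pos [595.1 -52.3 146.8] yaw 116.3 tilt [-0.003  0.    -1.   ] q6 -0.66
n 1 first [ 0.526 -0.012  0.713] twist 0.008 then [ 0.525 -0.025  0.713] dist/call 133
time: 12.62
tcp_pos: [566.4, 19.8, 66.5]
orientation: [0.0, 0.538, 0.843, -0.0]
ft_force: [1.1, -0.5, 0.4]
opening: 95.1
finger_force: 0.0
pos [566.4  19.8  66.5] yaw 114.9 tilt [ 0. -0. -1.] q6 -0.52
n 1 first [ 0.01  -0.055  0.61 ] twist -0.0 then [ 0.01  -0.055  0.61 ] dist/call 92
block 5766 c [557.9  18. ] size [84.7 41.5] ang 24.9 z [48.6 50.1 51.2]
handle 2819 c [535.2 110.5] size [25.  49.3] ang 9.6 z [59.9 61.2 62.4]
alu 1500 c [534.3 152.3] size [28.1 26. ] ang 10.1 z [80.1 80.6 81.7]
265 [568.61126413  25.72741506 134.20220771] [513.32637308  -8.99873294 105.1927518 ]
```

```bash
python3 -m inch '[{"hand":100,"dx":0.01,"dy":-0.056,"dz":0,"twist":0},{"hand":100,"dx":0.01,"dy":-0.056,"dz":0.1,"twist":0},{"hand":100,"dx":0.01,"dy":-0.056,"dz":0.25,"twist":0},{"hand":100,"dx":0.01,"dy":-0.056,"dz":0.4,"twist":0},{"hand":100,"dx":0.01,"dy":-0.056,"dz":0.5,"twist":0},{"hand":100,"dx":0.01,"dy":-0.056,"dz":0.61,"twist":0},{"hand":100,"dx":0.01,"dy":-0.056,"dz":0.61,"twist":0}]'; python3 -m inch '[{"hand":0,"dx":0,"dy":0,"dz":0,"twist":0},{"hand":0,"dx":0,"dy":0,"dz":0,"twist":0},{"hand":0,"dx":0,"dy":0,"dz":0,"twist":0},{"hand":0,"dx":0,"dy":0,"dz":0,"twist":0}]'
```

```text
time: 13.3
tcp_pos: [556.1, 17.7, -27.1]
orientation: [-0.001, 0.538, 0.843, -0.001]
ft_force: [-1.1, 0.1, -0.1]
opening: 95.1
finger_force: 0.0
time: 13.63
tcp_pos: [558.0, 18.1, -24.3]
orientation: [0.001, 0.538, 0.843, 0.0]
ft_force: [0.4, -2.0, 7.4]
opening: 84.6
finger_force: 30.0
```

```bash
python3 -m inch '[{"hand":0,"dx":0,"dy":0,"dz":-0.1,"twist":0},{"hand":0,"dx":0,"dy":0,"dz":-0.3,"twist":0},{"hand":0,"dx":0,"dy":0,"dz":-0.55,"twist":0},{"hand":0,"dx":0,"dy":0,"dz":-0.8,"twist":0},{"hand":0,"dx":0,"dy":0,"dz":-0.8,"twist":0}]'; python3 -m inch '[{"hand":0,"dx":-0.69,"dy":-0.39,"dz":0,"twist":0.121},{"hand":0,"dx":-0.69,"dy":-0.39,"dz":0,"twist":0.121},{"hand":0,"dx":-0.69,"dy":-0.39,"dz":0,"twist":0.121},{"hand":0,"dx":-0.69,"dy":-0.39,"dz":0,"twist":0.121}]'; python3 -m inch '[{"hand":0,"dx":-0.785,"dy":-0.106,"dz":0,"twist":0},{"hand":0,"dx":-0.785,"dy":-0.106,"dz":0,"twist":0},{"hand":0,"dx":-0.785,"dy":-0.106,"dz":0,"twist":0},{"hand":0,"dx":-0.785,"dy":-0.106,"dz":0,"twist":0}]'; python3 -m inch '[{"hand":0,"dx":-0.785,"dy":-0.106,"dz":0,"twist":0},{"hand":0,"dx":-0.785,"dy":-0.106,"dz":0,"twist":0},{"hand":0,"dx":-0.785,"dy":-0.106,"dz":0,"twist":0},{"hand":0,"dx":-0.785,"dy":-0.106,"dz":0,"twist":0}]'; python3 -m inch '[{"hand":0,"dx":-0.785,"dy":-0.106,"dz":0,"twist":0},{"hand":0,"dx":-0.785,"dy":-0.106,"dz":0,"twist":0},{"hand":0,"dx":-0.785,"dy":-0.106,"dz":0,"twist":0},{"hand":0,"dx":-0.785,"dy":-0.106,"dz":0,"twist":0},{"hand":0,"dx":-0.785,"dy":-0.106,"dz":0,"twist":0},{"hand":0,"dx":-0.785,"dy":-0.106,"dz":0,"twist":0}]'; python3 go.py 519.6 -455.5 -16 93.1
```

```text
time: 14.05
tcp_pos: [560.2, 18.2, 101.1]
orientation: [0.004, 0.538, 0.843, 0.002]
ft_force: [1.4, -0.3, -2.1]
opening: 84.8
finger_force: 30.0
time: 14.38
tcp_pos: [547.6, -105.1, 94.5]
orientation: [0.001, 0.691, 0.723, -0.0]
ft_force: [-0.4, -0.3, -1.9]
opening: 84.6
finger_force: 30.0
time: 14.72
tcp_pos: [538.2, -223.9, 94.3]
orientation: [0.001, 0.688, 0.725, -0.0]
ft_force: [-0.7, -0.2, -2.6]
opening: 84.7
finger_force: 30.0
time: 15.05
tcp_pos: [528.7, -342.4, 94.2]
orientation: [0.001, 0.688, 0.725, -0.0]
ft_force: [-1.3, 0.7, -2.0]
opening: 84.6
finger_force: 30.0
time: 15.55
tcp_pos: [519.7, -454.6, 93.9]
orientation: [-0.001, 0.687, 0.726, 0.0]
ft_force: [-0.1, 1.2, -2.4]
opening: 84.9
finger_force: 30.0
pos [ 519.7 -454.6   93.9] yaw 93.2 tilt [-0.001  0.001 -1.   ] q6 -0.87
n 1 first [-0.007 -0.     0.732] twist 0.0 then [-0.007 -0.     0.732] dist/call 110
```

```bash
python3 -m inch '[{"hand":0,"dx":-0.006,"dy":0,"dz":0.2,"twist":0},{"hand":0,"dx":-0.006,"dy":0,"dz":0.4,"twist":0},{"hand":0,"dx":-0.006,"dy":0,"dz":0.6,"twist":0},{"hand":0,"dx":-0.006,"dy":0,"dz":0.74,"twist":0},{"hand":0,"dx":-0.006,"dy":0,"dz":0.74,"twist":0},{"hand":100,"dx":-0.006,"dy":0,"dz":0.74,"twist":0},{"hand":100,"dx":-0.006,"dy":0,"dz":0.74,"twist":0},{"hand":100,"dx":-0.006,"dy":0,"dz":0.74,"twist":0}]'; python3 -m inch '[{"hand":100,"dx":0,"dy":0,"dz":-0.2,"twist":0},{"hand":100,"dx":0,"dy":0,"dz":-0.45,"twist":0},{"hand":100,"dx":0,"dy":0,"dz":-0.7,"twist":0},{"hand":100,"dx":0,"dy":0,"dz":-0.9,"twist":0},{"hand":100,"dx":0,"dy":0,"dz":-0.9,"twist":0}]'; python3 - <<'E'
from w import *
p,d,c=cap("scene");P=pts(d,c);Z=P[...,2]
H=cv2.cvtColor(p,cv2.COLOR_RGB2HSV); h,s,v=[H[...,i].astype(int) for i in range(3)]
N=(P[...,1]<-330)&(P[...,1]>-520)&(Z>20)&(Z<100)
rect(P,(h>14)&(h<28)&(s>130)&(v>110)&N&(Z>46),"block"); rect(P,((h>160)|(h<5))&(s>50)&(s<170)&N,"strip")
E
python3 go.py 535.2 110.5 120 99.6
```

```text
time: 16.22
tcp_pos: [520.6, -456.3, -15.1]
orientation: [0.001, 0.687, 0.727, -0.0]
ft_force: [-0.7, 0.2, -0.3]
opening: 94.2
finger_force: 0.0
time: 16.63
tcp_pos: [522.0, -458.3, 126.7]
orientation: [0.006, 0.687, 0.727, -0.0]
ft_force: [0.8, -0.0, 0.6]
opening: 95.1
finger_force: 0.0
block 175 c [ 543.7 -448.7] size [129.9  40.7] ang 1.9 z [47.3 53.8 56.3]
strip 184 c [ 518.5 -389.7] size [120.5  60.4] ang 2.9 z [31.6 34.2 36.7]
pos [ 521.2 -457.5  123.4] yaw 93.2 tilt [ 0.005 -0.006 -1.   ] q6 -0.87
n 4 first [0.944 0.076 0.   ] twist -0.036 then [0.929 0.181 0.   ] dist/call 142
```

```bash
python3 -m inch '[{"hand":65,"dx":0.93,"dy":0.078,"dz":0,"twist":-0.036},{"hand":65,"dx":0.93,"dy":0.078,"dz":0,"twist":-0.036},{"hand":65,"dx":0.93,"dy":0.078,"dz":0,"twist":-0.036},{"hand":65,"dx":0.93,"dy":0.078,"dz":0,"twist":-0.036}]'; python3 -m inch '[{"hand":65,"dx":0.916,"dy":0.18,"dz":0,"twist":0},{"hand":65,"dx":0.916,"dy":0.18,"dz":0,"twist":0},{"hand":65,"dx":0.916,"dy":0.18,"dz":0,"twist":0},{"hand":65,"dx":0.916,"dy":0.18,"dz":0,"twist":0}]'; python3 -m inch '[{"hand":65,"dx":0.916,"dy":0.18,"dz":0,"twist":0},{"hand":65,"dx":0.916,"dy":0.18,"dz":0,"twist":0},{"hand":65,"dx":0.916,"dy":0.18,"dz":0,"twist":0},{"hand":65,"dx":0.916,"dy":0.18,"dz":0,"twist":0}]'; python3 -m inch '[{"hand":65,"dx":0.5,"dy":0.18,"dz":0,"twist":0},{"hand":65,"dx":0.5,"dy":0.18,"dz":0,"twist":0},{"hand":65,"dx":0.5,"dy":0.18,"dz":0,"twist":0},{"hand":65,"dx":0.5,"dy":0.18,"dz":0,"twist":0},{"hand":65,"dx":0.5,"dy":0.18,"dz":0,"twist":0},{"hand":65,"dx":0.5,"dy":0.18,"dz":0,"twist":0}]'; python3 go.py 536.6 102.6 40 99.7;  python3 - <<'E'
from w import *
p,P,M=wrist("w8"); Z=P[...,2]
N=(P[...,0]>480)&(P[...,0]<600)&(P[...,1]>0)
rect(P,M["red"]&(Z>55)&(Z<70)&N,"handle")
rect(P,M["grey"]&(Z>77)&(Z<90)&N,"alu")
rect(P,(Z>77)&(Z<90)&N,"alu any")
N=(P[...,0]>320)&(P[...,0]<600)&(P[...,1]>0)
rect(P,M["brown"]&(Z>69)&(Z<78)&N,"trough")
E
```

```text
time: 17.02
tcp_pos: [523.0, -311.6, 118.0]
orientation: [-0.001, 0.644, 0.765, 0.0]
ft_force: [1.5, -0.1, 1.0]
opening: 73.5
finger_force: 0.0
time: 17.35
tcp_pos: [526.6, -172.2, 118.1]
orientation: [-0.001, 0.644, 0.765, -0.0]
ft_force: [0.3, -0.2, 0.5]
opening: 61.8
finger_force: 0.0
time: 17.68
tcp_pos: [530.5, -32.9, 118.2]
orientation: [-0.0, 0.644, 0.765, 0.0]
ft_force: [0.9, 0.2, 0.5]
opening: 62.1
finger_force: 0.0
time: 18.18
tcp_pos: [545.0, 40.8, 118.1]
orientation: [-0.0, 0.646, 0.764, -0.0]
ft_force: [-0.0, -0.7, -0.4]
opening: 61.9
finger_force: 0.0
pos [545.   40.8 118.1] yaw 99.6 tilt [-0. -0. -1.] q6 -0.21
n 1 first [0.415 0.014 0.521] twist -0.001 then [0.415 0.014 0.521] dist/call 100
handle 1505 c [534.9 110.8] size [24.9 48.9] ang 9.4 z [59.9 61.2 62.4]
alu 3627 c [531.3 171.4] size [27.9 63.6] ang 9.6 z [79.2 80.4 81.6]
alu any 5358 c [511.  163.1] size [70.7 73.3] ang 9.5 z [79.3 80.8 85.2]
trough 5183 c [421.6 149.2] size [171.8  76.4] ang 9.6 z [70.8 75.3 76.6]
```

```bash
python3 -m inch '[{"hand":65,"dx":0.417,"dy":0.011,"dz":0,"twist":0},{"hand":65,"dx":0.417,"dy":0.011,"dz":0.1,"twist":0},{"hand":65,"dx":0.417,"dy":0.011,"dz":0.35,"twist":0},{"hand":65,"dx":0.417,"dy":0.011,"dz":0.6,"twist":0},{"hand":65,"dx":0.417,"dy":0.011,"dz":0.84,"twist":0},{"hand":65,"dx":0.417,"dy":0.011,"dz":0.84,"twist":0}]'; python3 -m inch '[{"hand":0,"dx":0,"dy":0,"dz":0,"twist":0},{"hand":0,"dx":0,"dy":0,"dz":0,"twist":0},{"hand":0,"dx":0,"dy":0,"dz":0,"twist":0},{"hand":0,"dx":0,"dy":0,"dz":0,"twist":0},{"hand":0,"dx":0,"dy":0,"dz":0,"twist":0},{"hand":0,"dx":0,"dy":0,"dz":0,"twist":0},{"hand":0,"dx":0,"dy":0,"dz":0,"twist":0},{"hand":0,"dx":0,"dy":0,"dz":0,"twist":0}]'; python3 go.py 536.3 102.9 -8 99.5
```

```text
time: 18.73
tcp_pos: [533.1, 102.6, -13.0]
orientation: [-0.003, 0.646, 0.764, -0.003]
ft_force: [-1.2, 1.2, 0.2]
opening: 61.9
finger_force: 0.0
time: 19.4
tcp_pos: [536.8, 103.9, -6.9]
orientation: [0.001, 0.645, 0.764, 0.001]
ft_force: [0.2, -0.3, 7.5]
opening: 25.9
finger_force: 29.9
pos [536.8 103.9  -6.9] yaw 99.6 tilt [ 0.002  0.    -1.   ] q6 -0.1
n 1 first [-0.006 -0.005  0.007] twist 0.001 then [-0.006 -0.005  0.007] dist/call 2
```

```bash
python3 -m inch '[{"hand":0,"dx":-0.03,"dy":0,"dz":0,"twist":0},{"hand":0,"dx":-0.08,"dy":0,"dz":0,"twist":0},{"hand":0,"dx":-0.14,"dy":0,"dz":0,"twist":0},{"hand":0,"dx":-0.2,"dy":0,"dz":0,"twist":0},{"hand":0,"dx":-0.26,"dy":0,"dz":0,"twist":0},{"hand":0,"dx":-0.32,"dy":0,"dz":0,"twist":0},{"hand":0,"dx":-0.38,"dy":0,"dz":0,"twist":0},{"hand":0,"dx":-0.44,"dy":0,"dz":0,"twist":0},{"hand":0,"dx":-0.5,"dy":0,"dz":0,"twist":0},{"hand":0,"dx":-0.5,"dy":0,"dz":0,"twist":0}]'; python3 - <<'E'
from w import *
p,P,M=wrist("w9"); Z=P[...,2]
N=(P[...,0]>480)&(P[...,0]<620)&(P[...,1]>-40)
rect(P,M["red"]&(Z>50)&(Z<75)&N,"handle")
m=(Z>45)&(Z<65)&N&(P[...,1]<128)&(P[...,1]>60)&(np.abs(P[...,0]-540)<30)&~M["red"]
rect(P,m,"shank")
p,d,c=cap("scene");P=pts(d,c)
H=cv2.cvtColor(p,cv2.COLOR_RGB2HSV);m=((H[...,0]<5)|(H[...,0]>174))&(H[...,1]>170)&(P[...,2]>20)&(np.abs(P[...,0]-545)<40)&(np.abs(P[...,1]-40)<60)
rect(P,m,"handle scene")
E
```

```text
time: 20.23
tcp_pos: [549.3, 27.9, -7.8]
orientation: [0.0, 0.646, 0.764, -0.0]
ft_force: [2.6, -2.4, 2.4]
opening: 25.6
finger_force: 30.0
handle 3284 c [547.   35.3] size [25.8 49.1] ang 8.9 z [57.5 60.  61. ]
shank 4549 c [532.4  93.7] size [28.1 76.1] ang 13.9 z [49.3 53.6 55.4]
handle scene 143 c [549.3  42.4] size [32.4 40.9] ang 12.9 z [43.3 58.6 65.2]
```

```bash
python3 -m inch '[{"hand":50,"dx":0,"dy":0,"dz":0,"twist":0},{"hand":50,"dx":0,"dy":0,"dz":0,"twist":0},{"hand":50,"dx":0,"dy":0,"dz":0,"twist":0},{"hand":50,"dx":0,"dy":0,"dz":0,"twist":0},{"hand":50,"dx":0.2,"dy":0,"dz":0,"twist":0},{"hand":50,"dx":0.4,"dy":0,"dz":0,"twist":0},{"hand":50,"dx":0.525,"dy":0,"dz":0,"twist":0},{"hand":50,"dx":0.525,"dy":0,"dz":0,"twist":0},{"hand":50,"dx":0.525,"dy":0,"dz":0,"twist":0}]'; python3 - <<'E'
from w import *
print(manip.observe()["tcp_pos"])
p,P,M=wrist("w10"); Z=P[...,2]
p,d,c=cap("scene");P=pts(d,c)
H=cv2.cvtColor(p,cv2.COLOR_RGB2HSV);m=((H[...,0]<5)|(H[...,0]>174))&(H[...,1]>170)&(P[...,2]>10)&(np.abs(P[...,0]-545)<40)&(np.abs(P[...,1]-40)<60)
rect(P,m,"handle scene")
q=P[m];
for a in range(0,70,10):
    b=q[(q[:,1]>=a)&(q[:,1]<a+10)]
    if len(b): print(a,len(b),b[:,2].max().round(1))
E
```

```text
time: 21.08
tcp_pos: [535.3, 108.4, -7.7]
orientation: [-0.0, 0.644, 0.765, -0.0]
ft_force: [0.3, 0.5, 0.2]
opening: 47.4
finger_force: 0.0
[535.29262043 108.36389689  -7.74119232]
handle scene 0
```

```bash
python3 - <<'E'
from w import *
o=[]
for n,(x0,y0,x1,y1) in (("side",(200,170,340,275)),("scene",(250,180,390,285))):
    p,d,c=cap(n);P=pts(d,c); o.append(cv2.resize(p[y0:y1,x0:x1],(400,300)))
    H=cv2.cvtColor(p,cv2.COLOR_RGB2HSV);m=((H[...,0]<6)|(H[...,0]>172))&(H[...,1]>150)&(np.abs(P[...,0]-545)<90)&(np.abs(P[...,1]-40)<90)
    rect(P,m,n)
cv2.imwrite("pics/c11.png",np.vstack([np.hstack(o),np.hstack([cv2.resize(cv2.imread("pics/w10.png")[...,::-1],(400,300)),np.zeros((300,400,3),np.uint8)])])[...,::-1])
E
```

```text
side 78 c [540.4  66.5] size [ 24.5 117.5] ang 23.4 z [34.1 45.6 48.9]
scene 6
```

View pics/c11.png

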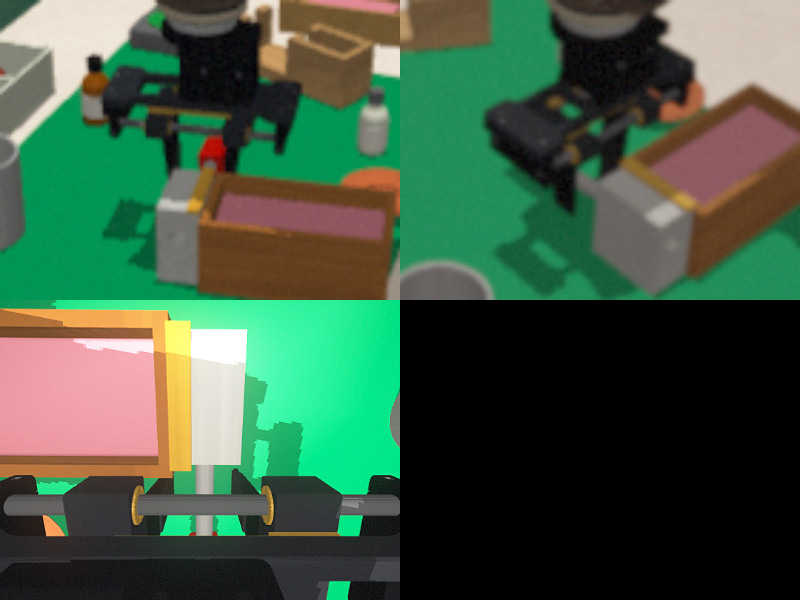

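The pin's handle, at (212,150) in the side crop, droops slightly while the tip is still in the bore; the shank lies between the fingers. I'll grip the shank a little lower and draw it out the rest of the way.

```bash
python3 -m inch '[{"hand":50,"dx":0,"dy":0,"dz":0.025,"twist":0},{"hand":0,"dx":0,"dy":0,"dz":0.025,"twist":0},{"hand":0,"dx":0,"dy":0,"dz":0.025,"twist":0},{"hand":0,"dx":0,"dy":0,"dz":0.025,"twist":0},{"hand":0,"dx":0,"dy":0,"dz":0.025,"twist":0},{"hand":0,"dx":0,"dy":0,"dz":0.025,"twist":0},{"hand":0,"dx":0,"dy":0,"dz":0.025,"twist":0},{"hand":0,"dx":0,"dy":0,"dz":0.025,"twist":0},{"hand":0,"dx":0,"dy":0,"dz":0.025,"twist":0}]'; python3 -m inch '[{"hand":0,"dx":0,"dy":0,"dz":0,"twist":0},{"hand":0,"dx":-0.03,"dy":0,"dz":0,"twist":0},{"hand":0,"dx":-0.07,"dy":0,"dz":0,"twist":0},{"hand":0,"dx":-0.12,"dy":0,"dz":0,"twist":0},{"hand":0,"dx":-0.18,"dy":0,"dz":0,"twist":0},{"hand":0,"dx":-0.24,"dy":0,"dz":0,"twist":0},{"hand":0,"dx":-0.3,"dy":0,"dz":0,"twist":0},{"hand":0,"dx":-0.36,"dy":0,"dz":0,"twist":0},{"hand":0,"dx":-0.42,"dy":0,"dz":0,"twist":0},{"hand":0,"dx":-0.42,"dy":0,"dz":0,"twist":0}]'; python3 - <<'E'
from w import *
p,P,M=wrist("w12"); Z=P[...,2]
np.savez("w12.npz",P=P,p=p)
for n in("scene","side"):
    p,d,c=cap(n);P=pts(d,c)
    H=cv2.cvtColor(p,cv2.COLOR_RGB2HSV);m=((H[...,0]<5)|(H[...,0]>174))&(H[...,1]>170)&(P[...,2]>10)&(np.abs(P[...,0]-555)<50)&(np.abs(P[...,1]+20)<60)
    rect(P,m,n)
E
```

```text
time: 22.03
tcp_pos: [536.0, 107.6, -11.3]
orientation: [0.0, 0.645, 0.764, 0.0]
ft_force: [0.4, -0.5, -0.2]
opening: 13.4
finger_force: 29.9
time: 22.87
tcp_pos: [546.5, 43.7, -11.4]
orientation: [0.0, 0.646, 0.764, -0.0]
ft_force: [0.3, -0.3, -2.0]
opening: 13.8
finger_force: 29.9
scene 0
side 27 c [550.1   7.6] size [24.  69.8] ang 13.2 z [35.4 44.4 65.7]
```

```bash
python3 -m inch '[{"hand":0,"dx":-0.1,"dy":0,"dz":0,"twist":0},{"hand":0,"dx":-0.2,"dy":0,"dz":-0.1,"twist":0},{"hand":0,"dx":-0.2,"dy":0,"dz":-0.3,"twist":0},{"hand":0,"dx":-0.2,"dy":0,"dz":-0.5,"twist":0},{"hand":0,"dx":-0.2,"dy":0,"dz":-0.75,"twist":0},{"hand":0,"dx":-0.2,"dy":0,"dz":-0.75,"twist":0},{"hand":0,"dx":-0.2,"dy":0,"dz":-0.75,"twist":0}]'; python3 - <<'E'
from w import *
s=manip.observe();t=s["tcp_pos"];print(t,s["opening"])
p,P,M=wrist("w13"); Z=P[...,2]
a=np.radians(99.6);u=np.array([np.cos(a),np.sin(a)]);n=np.array([np.sin(a),-np.cos(a)])
L=(P[...,:2]-t[:2])@u;N=(P[...,:2]-t[:2])@n
m=(np.abs(N)<12)&(L>11)&(L<120)&(Z>100)&(Z<200)&(p.max(2)>60)
q=np.c_[L[m],N[m],Z[m]]
for k in range(10,110,10):
    b=q[(q[:,0]>=k)&(q[:,0]<k+10)]
    if len(b): print(k,len(b),b[:,0].max().round(1),np.median(b[:,1]).round(1),b[:,2].max().round(1))
for nm in("scene","side"):
    p,d,c=cap(nm);P=pts(d,c)
    H=cv2.cvtColor(p,cv2.COLOR_RGB2HSV);m=((H[...,0]<6)|(H[...,0]>174))&(H[...,1]>150)&(P[...,2]>90)&(np.linalg.norm(P[...,:2]-t[:2],axis=-1)<130)
    rect(P,m,nm); q=P[m]; L=(q[:,:2]-t[:2])@u
    if len(q): print(np.percentile(L,[3,97]).round(1),q[:,2].max())
D=np.array([567.8,-243.7])-t[:2]
for k,y in enumerate((99.6,59.2,18.8)):
    a=np.radians(y);print(y,np.round([(D@[np.cos(a),np.sin(a)])/450,(D@[np.sin(a),-np.cos(a)])/450],3))
E
```

```text
time: 23.6
tcp_pos: [551.9, 16.3, 102.8]
orientation: [0.002, 0.645, 0.764, 0.001]
ft_force: [-0.1, 0.1, -2.3]
opening: 13.2
finger_force: 29.9
[551.90190883  16.28989711 102.76610703] 13.159701099471638
10 445 20.0 -1.0 180.5
20 504 30.0 -1.1 170.1
30 554 40.0 -1.1 171.1
40 591 50.0 -1.1 173.2
50 658 60.0 -0.9 173.6
60 713 70.0 -0.8 175.4
70 87 71.9 -0.8 173.9
scene 43 c [590.8  15.4] size [114.2 123. ] ang 33.1 z [139.8 217.9 286.1]
[-82.7  37.6] 319.2901592629221
side 58 c [549.4  -3.5] size [124.4 101.7] ang 57.9 z [142.3 157.3 201. ]
[-88.   14.3] 292.2889555205139
99.6 [-0.576 -0.062]
59.2 [-0.478  0.326]
18.8 [-0.153  0.558]
```

```bash
python3 -m inch '[{"hand":0,"dx":-0.569,"dy":-0.073,"dz":0,"twist":0.2245},{"hand":0,"dx":-0.569,"dy":-0.073,"dz":0,"twist":0.2245},{"hand":0,"dx":-0.569,"dy":-0.073,"dz":0,"twist":0.2245},{"hand":0,"dx":-0.569,"dy":-0.073,"dz":0,"twist":0.2245},{"hand":0,"dx":-0.569,"dy":-0.073,"dz":0,"twist":0.2245},{"hand":0,"dx":-0.569,"dy":-0.073,"dz":0,"twist":0.2245}]'; python3 -m inch '[{"hand":0,"dx":-0.48,"dy":0.313,"dz":0,"twist":0.2245},{"hand":0,"dx":-0.48,"dy":0.313,"dz":0,"twist":0.2245},{"hand":0,"dx":-0.48,"dy":0.313,"dz":0,"twist":0.2245},{"hand":0,"dx":-0.48,"dy":0.313,"dz":0,"twist":0.2245},{"hand":0,"dx":-0.48,"dy":0.313,"dz":0,"twist":0.2245},{"hand":0,"dx":-0.48,"dy":0.313,"dz":0,"twist":0.2245}]'; python3 -m inch '[{"hand":0,"dx":-0.163,"dy":0.55,"dz":0,"twist":0.2245},{"hand":0,"dx":-0.163,"dy":0.55,"dz":0,"twist":0.2245},{"hand":0,"dx":-0.163,"dy":0.55,"dz":0,"twist":0.2245},{"hand":0,"dx":-0.163,"dy":0.55,"dz":0,"twist":0.2245},{"hand":0,"dx":-0.163,"dy":0.55,"dz":0,"twist":0.2245},{"hand":0,"dx":-0.163,"dy":0.55,"dz":0,"twist":0.2245},{"hand":0,"dx":-0.163,"dy":0.55,"dz":0,"twist":0.2245},{"hand":0,"dx":-0.163,"dy":0.55,"dz":0,"twist":0.2245}]'; python3 go.py 562.2 -241.5 45 -21.6; python3 - <<'E'
from w import *
p,P,M=wrist("w14"); Z=P[...,2]
N=(np.abs(P[...,0]-567)<110)&(np.abs(P[...,1]+243)<100)
rect(P,M["brown"]&N&(Z>60)&(Z<70),"upright")
rect(P,N&(Z>130)&(Z<185)&(p.max(2)>60),"pin")
E
```

```text
time: 24.25
tcp_pos: [554.0, -70.2, 99.4]
orientation: [-0.001, 0.871, 0.491, -0.001]
ft_force: [0.0, -0.1, -1.0]
opening: 13.3
finger_force: 29.9
time: 24.75
tcp_pos: [557.5, -156.0, 99.2]
orientation: [-0.001, 0.987, 0.16, -0.001]
ft_force: [0.2, 0.2, -1.5]
opening: 13.1
finger_force: 29.9
time: 25.42
tcp_pos: [561.3, -241.6, 99.8]
orientation: [-0.0, 0.983, -0.186, -0.001]
ft_force: [-0.3, -0.3, -1.4]
opening: 13.1
finger_force: 29.9
pos [ 561.3 -241.6   99.8] yaw -21.4 tilt [-0.002  0.001 -1.   ] q6 1.43
n 1 first [ 0.006 -0.003  0.365] twist 0.001 then [ 0.006 -0.003  0.365] dist/call 55
upright 746 c [ 607.3 -259.5] size [59.9 11.7] ang 68.6 z [65.  66.3 67.4]
pin 4741 c [ 569.2 -246.9] size [ 23.1 119.7] ang 66.5 z [156.4 164.7 169.8]
```

View pics/w14.png

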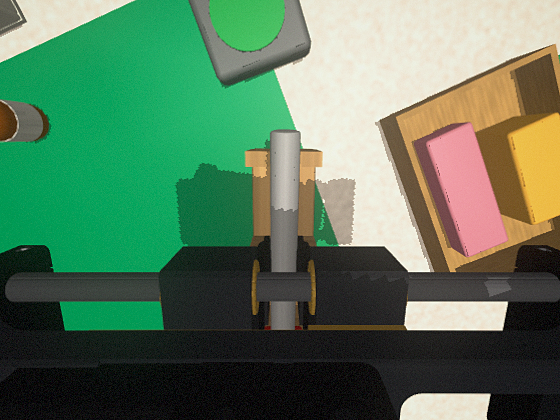

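The pin, at (285,190), points over the far upright (285,157). The strip (465,190) and the block (540,165) lie in the box. Next I'll check the lateral offset between shank and notch in this same view.

```bash
python3 - <<'E'
from h import *
z=np.load("w14.npz");p,P=z["p"],z["P"];Z=P[...,2]
a=np.radians(-21.5);u=np.array([np.cos(a),np.sin(a)]);n=np.array([-np.sin(a),np.cos(a)]);o=np.array([607.3,-259.5])-42*u
L=(P[...,:2]-o)@u;N=(P[...,:2]-o)@n
m=(np.abs(N)<15)&(L>5)&(L<90)&(Z>140)&(Z<185)&(p.max(2)>60)
for k in range(10,80,10):
    b=m&(L>=k)&(L<k+10)
    if b.sum(): print(k,b.sum(),L[b].max().round(1),((N[b].max()+N[b].min())/2).round(2),np.ptp(N[b]).round(1),np.percentile(Z[b],98).round(1))
print("tcp in rack",(manip.observe()["tcp_pos"][:2]-o)@u,(manip.observe()["tcp_pos"][:2]-o)@n)
E
```

```text
10 511 20.0 -0.52 13.6 166.0
20 550 30.0 -0.56 13.5 167.4
30 599 40.0 -0.47 14.1 168.7
40 649 50.0 -0.44 13.8 170.1
50 720 60.0 -0.66 13.9 171.2
60 87 61.9 -0.84 13.1 169.9
tcp in rack -7.29005327798839 -0.1861944367617907
```

```bash
python3 -m inch '[{"hand":0,"dx":0.02,"dy":-0.003,"dz":0,"twist":0},{"hand":0,"dx":0.02,"dy":-0.003,"dz":0.15,"twist":0},{"hand":0,"dx":0.02,"dy":-0.003,"dz":0.3,"twist":0},{"hand":0,"dx":0.02,"dy":-0.003,"dz":0.42,"twist":0},{"hand":0,"dx":0.02,"dy":-0.003,"dz":0.52,"twist":0},{"hand":0,"dx":0.02,"dy":-0.003,"dz":0.6,"twist":0},{"hand":0,"dx":0.02,"dy":-0.003,"dz":0.66,"twist":0},{"hand":0,"dx":0.02,"dy":-0.003,"dz":0.69,"twist":0},{"hand":0,"dx":0.02,"dy":-0.003,"dz":0.69,"twist":0}]'; python3 -m inch '[{"hand":0,"dx":0,"dy":0,"dz":0.01,"twist":0},{"hand":0,"dx":0,"dy":0,"dz":0.02,"twist":0},{"hand":0,"dx":0,"dy":0,"dz":0.02,"twist":0}]'
```

```text
time: 26.22
tcp_pos: [564.5, -242.5, -3.0]
orientation: [-0.0, 0.982, -0.187, -0.0]
ft_force: [-0.1, -0.1, -2.2]
opening: 13.2
finger_force: 29.9
time: 26.47
tcp_pos: [565.2, -242.9, -4.5]
orientation: [0.0, 0.982, -0.187, 0.001]
ft_force: [0.1, -0.4, 4.8]
opening: 13.0
finger_force: 29.9
```

```bash
python3 -m inch '[{"hand":0,"dx":0,"dy":0,"dz":0.02,"twist":0},{"hand":45,"dx":0,"dy":0,"dz":0.02,"twist":0},{"hand":45,"dx":0,"dy":0,"dz":0.02,"twist":0},{"hand":45,"dx":0,"dy":0,"dz":0.02,"twist":0},{"hand":45,"dx":0,"dy":0,"dz":0.02,"twist":0},{"hand":45,"dx":0,"dy":0,"dz":0.02,"twist":0},{"hand":45,"dx":0,"dy":0,"dz":0.02,"twist":0}]'; python3 -m inch '[{"hand":45,"dx":0,"dy":0,"dz":-0.1,"twist":0},{"hand":45,"dx":0,"dy":0,"dz":-0.3,"twist":0},{"hand":45,"dx":0,"dy":0,"dz":-0.6,"twist":0},{"hand":45,"dx":0,"dy":0,"dz":-1,"twist":0},{"hand":45,"dx":0,"dy":0,"dz":-1,"twist":0},{"hand":45,"dx":0,"dy":0,"dz":-1,"twist":0}]'; python3 -m inch '[{"hand":45,"dx":-0.9,"dy":0,"dz":-0.5,"twist":0},{"hand":45,"dx":-0.9,"dy":0,"dz":-0.5,"twist":0},{"hand":45,"dx":-0.9,"dy":0,"dz":-0.5,"twist":0},{"hand":45,"dx":-0.9,"dy":0,"dz":-0.5,"twist":0},{"hand":45,"dx":-0.9,"dy":0,"dz":-0.5,"twist":0},{"hand":45,"dx":-0.9,"dy":0,"dz":-0.5,"twist":0},{"hand":45,"dx":-0.9,"dy":0,"dz":-0.5,"twist":0}]'; python3 - <<'E'
from w import *
p,P,M=wrist("w15"); Z=P[...,2]
a=np.radians(-21.5);u=np.array([np.cos(a),np.sin(a)]);n=np.array([-np.sin(a),np.cos(a)]);o=np.array([568.2,-244.1])
L=(P[...,:2]-o)@u;N=(P[...,:2]-o)@n
g=(np.abs(N)<18)&(Z>15)&(Z<110)
for nm,m in (("red",M["red"]&g),("grey",M["grey"]&g&(Z>40))):
    for k in range(-130,90,10):
        b=m&(L>=k)&(L<k+10)
        if b.sum()>5: print(nm,k,b.sum(),L[b].min().round(1),L[b].max().round(1),((N[b].max()+N[b].min())/2).round(1),np.percentile(Z[b],[50,97]).round(1))
s,d,c=cap("side"); s2,d,c=cap("scene")
cv2.imwrite("pics/c15.png",np.vstack([np.hstack([cv2.resize(p,(400,300)),cv2.resize(s[130:235,240:380],(400,300))]),np.hstack([cv2.resize(s2[120:225,190:330],(400,300)),cv2.resize(s2,(400,300))])])[...,::-1])
E
```

```text
time: 27.05
tcp_pos: [564.6, -242.6, -8.4]
orientation: [0.0, 0.982, -0.187, -0.0]
ft_force: [1.4, 0.4, -0.3]
opening: 41.8
finger_force: 0.0
time: 27.55
tcp_pos: [566.6, -243.6, 147.0]
orientation: [0.001, 0.982, -0.187, 0.004]
ft_force: [0.8, -0.0, 0.9]
opening: 43.1
finger_force: 0.0
time: 28.13
tcp_pos: [439.5, -193.2, 216.0]
orientation: [0.0, 0.982, -0.187, -0.0]
ft_force: [0.3, -0.5, -0.2]
opening: 42.8
finger_force: 0.0
red -110 40 -102.3 -100.7 1.5 [60.2 61.3]
red -100 177 -99.8 -90.4 0.9 [60.1 61.3]
red -90 183 -89.4 -80.2 0.8 [60.2 61.5]
red -80 182 -79.1 -70.1 0.8 [60.2 61.7]
red -70 187 -69.0 -60.1 0.8 [60.1 61.6]
red -60 97 -59.1 -54.5 0.8 [60.  61.3]
grey -60 34 -53.3 -50.1 0.8 [53.3 55.2]
grey -50 107 -50.0 -40.0 0.8 [53.  55.1]
grey -40 101 -39.9 -30.1 0.8 [52.8 54.8]
grey -30 99 -29.5 -20.3 0.8 [53.4 54.9]
grey -20 106 -19.9 -10.1 0.8 [53.2 55.5]
grey -10 105 -9.9 -0.0 0.8 [53.3 55. ]
grey 0 115 0.1 10.0 0.2 [52.8 55.1]
grey 10 119 10.2 19.9 0.2 [52.9 55.2]
grey 20 119 20.0 30.0 0.2 [53.2 55.2]
grey 30 124 30.0 40.0 0.2 [53. 55.]
grey 40 124 40.1 49.9 0.2 [53.1 55.1]
grey 50 127 50.2 60.0 -0.3 [52.9 54.9]
grey 60 81 60.0 65.8 -0.3 [52.9 55. ]
```

View pics/c15.png

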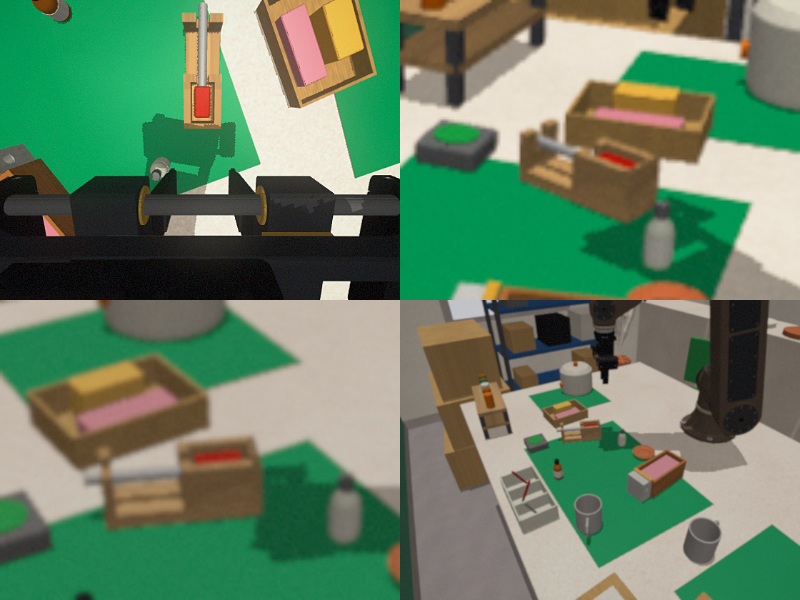

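The pin lies level in both notches: the shank top is about 54 mm along its whole length, and the handle runs from -102 to -54 mm in the pocket. Both offcuts are in the box, and the jugs, bottles, saucer and grey form stand where they were. The arm is clear, so I'm handing in.

```bash
python3 -c "
from cell import manip
print(manip.hand_in())"
```

```text
the job is handed in; nothing more can be done
None
```

The job is done and handed in at about 28 s: both offcuts are in the kraft box, and the pin is out of the mould and lying level in both rack notches with its handle in the pocket.

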